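Pick the charger pack off its display peg and close up the order

TASK

Complete the order in the open black shipping box: take the clear pack with the white charger and blue card off its wire peg, lifting it over the peg's upturned tip without tearing at the hanging slot, and lay it flat on the floor of the box beside the boxed phone without dropping it. Then close the box's lid. Leave the pack with the black charger hanging on its own peg.

Things in the scene. Friction and masses are not known exactly. Their poses are not given: they have to be found in the camera images.
- white_pack: Loose clear clamshell pack, white charger inside, blue card: 54 mm wide (its y), 100 tall (z), 34 thick (x), 0.1 kg. Origin: middle of its hanging slot, 24 x 16 mm high in a 3 mm header; header top 16 mm above. Shell 54 x 34 mm, sturdy to grip across its sides, 17 to 81 mm below the origin. Hanging, x points back along the peg and the origin is 5.5 mm below the wire's centre line.
- white_pack_foot (a point): Middle of the white charger pack's bottom edge, 84 mm below the slot's middle.
- black_pack: The other pack, same form and sizes, with a black charger and an orange card; it hangs on the other peg. Origin: middle of its slot.
- peg_rack: Fixed dark steel rack: base 110 x 230 mm, two uprights at y +-104 mm, 172 tall, aluminium crossbar between (top 170 mm). Origin: on the table under the crossbar, z up, x backward, away from the peg tips. Two pegs of 5 mm wire at y = +50 and -50 mm, one pack on each (which varies), hung 52 to 62 mm in front of the origin. Either tip's ball is 7 mm wide, at x = -92, z = 167 mm.
- bend_left (a point): On the wire's centre line of the left (+y) peg, 155 mm above the table, 80 mm in front of the rack's origin: level up to here, from here the tip bends up at 45 degrees by 12 mm in height. The slot lets a pack rise only 11 mm on the level wire, so it must rise 12 mm more while passing along the bend.
- bend_right (a point): The same point on the right (-y) peg.
- mailer: Fixed black cardboard shipping box, 300 mm (its x) x 235 mm (its y), walls 2 mm thick, rim 66 mm and floor, a brown card pad, 8.4 mm above the table (it stands on a thin mat). Origin: centre of its underside. The lid hinges on the +x short side, 67 mm up, at the robot's left. The boxed phone lies at that end; the end at negative x, about 170 mm long, is free for the pack.
- mailer_lid (a joint): Lid angle, rad: 0 shut, 1.53 upright (its limit). It starts at 1.46 to 1.53, held by friction; pushed below about 1.38 it falls shut by itself, softly damped, and stays shut by its weight.
- lid_edge (a point): Middle of the lid's free edge, about 0.36 m above the table while the lid stands open: keep above it when passing. The lid is a plain panel 300 x 235 mm, 2 mm thick; about 1 N at this edge, from its outer (left) side toward the box, moves it.
- phone_box: White phone carton 168 x 106 x 28 mm, 0.24 kg, lying loose in the shipping box at the hinge end, its long side across the box. Origin: centre of its underside.

How it is judged:
By the outcome, as a careful person would: the job done as asked, in the order asked, and still so for the second after the job is handed in, with the robot touching nothing.
It also fails if it takes over 64 s, if anything falls off the work surface, if the arm or the gripper's body presses on something with over 40 N, if the wrist force passes 120 N, or if a joint passes its speed limit or range.

ROBOT

A 7-joint arm with a two-finger parallel gripper is mounted at the origin on a cart in front of the work surface, level with it; the furniture and walls round the work are solid. World frame = base frame: x ahead of the robot, y to its left, z up, the work surface at z = 0. Lengths are in m, angles in rad, forces in N, time in s.
With the tool pointing down it reaches from about 0.425 to 0.825 m from the base axis. Payload 3.6 kg.
Tool frame: the origin (TCP) lies between the finger pads; the fingertips stand 8 mm ahead of it and the grasp point (between the pads) lies 11 mm behind it (manip.tip_reach is the z of the fingertips in the tool frame, in m); z points along the fingers, y is the line along which they close (so a half turn about z gives the same grasp; the last joint's range is limited). The gripper opens to 93 mm and grips with 3 to 60 N. Pads are 15 mm wide; open, the fingers measure 128 mm over their backs; the gripper's body (75 mm by 188 mm) begins 65 mm behind the grasp point.
Start: joints at [-1.325, 0.615, -0.013, 1.423, 0.008, 1.103, -0.04], TCP at [0.175, 0.626, 0.227] pointing down, gripper open.
Joint ranges: [-3.12, 3.12], [-0.3, 2.06], [-1.34, 1.32], [0.26, 2.42], [-1.36, 4.5], [0.01, 1.98], [-2.84, 2.84]. Speed limits (rad/s): [2.79, 2.79, 3.14, 3.14, 3.14, 3.14, 3.14].

INTERFACE

Orientations are given as a unit quaternion [w, x, y, z].
In Python, from workcell import manip gives the robot as it stands.
- The arm moves only by the shell command python3 nudge.py FILE, which reads ROWS from the file FILE. ROWS is one flat JSON list of numbers that holds 1 to 10 rows one after another, with no inner brackets; each row has 5 numbers: the opening from 0.0 (shut) to 1.0 (fully open), then dx, dy, dz in normalised numbers (1 is 0.4 m), then a turn about the tool's z in shares of pi rad (1.0 is pi rad); each row is the pose to reach, as a shift and turn from the pose commanded when the command began, along the tool's axes at that moment; what a row does not reach only later rows make up. A row lasts 1/12 s, in which the tool goes at most 0.0417 m and 0.125 rad, less where a joint would pass 70% of its speed; a pose out of reach is approached as far as the arm can. The fingers move at their own pace and stop on an object; the grip force is fixed at half the most. Time passes only in rows, so rows that do not move let the fingers close. It prints the time, the measured TCP pose, the force, the opening and the grip force at its end. Input that does not fit is refused with a message, and nothing moves.
- manip.read_state(): the state, without advancing time (a new reading comes with each control period).
- manip.snapshot(name): name is "scene" or "top"; returns a dict with "color" (400x640x3 uint8, red, green, blue), "K" (3x3 intrinsics, pixels), "pose" (4x4, takes a point from camera to world coordinates). Camera axes: x right, y up, looking along -z (the intrinsics and any distortion apply to the point x, -y, -z); pixel columns grow to the right and rows downward; lengths in m; the calibration is good to about 2 mm. A picture is of the moment at which its call begins. There is no depth.
- manip.finish_job(): hands the job in; it is judged then, once.
The state is a dict: "t": time; "joints": joint angles; "joint_velocities": joint speeds; "joint_torque": joint torques, N m; "position": TCP position; "orientation": TCP orientation; "ft_force": force on the tool from outside, world axes, zero at the start; "ft_torque": the same for the moment, N m; "opening": opening from 0.0 (shut) to 1.0 (fully open); "grip_force": force on a finger pad.
Only numpy, scipy, OpenCV 4.12 (cv2) and the standard library are available. Lean on these libraries where they do the work, as an engineer would, in place of code of your own. Each camera call takes 0.05 s, during which the arm holds its last target. There are 200 camera calls.

## Working session

There is one attempt and no reset: what is moved stays moved. The work goes in short steps, Python scripts to look and compute and a shell command to move; the robot and the scene stay as the last step left them, time stands still between calls to the robot, and variables do not carry over. Pictures are saved under pics/ and viewed, at most 10 in all, crops included, and the job is handed in when it is done.

```bash
ls; mkdir -p pics
python3 - <<'E'
from workcell import manip
import cv2
s=manip.read_state(); print(s['t'],s['position'],s['orientation'],s['opening'],s['ft_force'])
for n in('scene','top'):
    d=manip.snapshot(n); cv2.imwrite(f'pics/{n}0.png',d['color'][:,:,::-1]); print(n,d['K'].tolist(),d['pose'].round(4).tolist(),[k for k in d])
E
```

```text
nudge.py
pics
workcell.py
0.0 [0.1749203  0.62522644 0.22550041] [-1.55592917e-04  1.35961314e-01  9.90713338e-01 -1.25660365e-03] 1.0030020689089298 [-0.48662114 -0.01425148 -0.35450286]
scene [[406.7321522435908, 0.0, 319.4151544939228], [0.0, 406.7321522435908, 204.72004405822915], [0.0, 0.0, 1.0]] [[0.6681, 0.5869, -0.4574, 0.1008], [-0.7438, 0.5415, -0.3918, -0.2137], [0.0177, 0.6019, 0.7983, 0.9486], [0.0, 0.0, 0.0, 1.0]] ['color', 'K', 'pose']
top [[381.11380119984835, 0.0, 319.45830006021765], [0.0, 381.11380119984835, 201.36745907667492], [0.0, 0.0, 1.0]] [[0.0292, 0.9877, -0.1537, 0.4563], [-0.9996, 0.0297, 0.0012, 0.1742], [0.0057, 0.1536, 0.9881, 1.0937], [0.0, 0.0, 0.0, 1.0]] ['color', 'K', 'pose']
```

View pics/scene0.png

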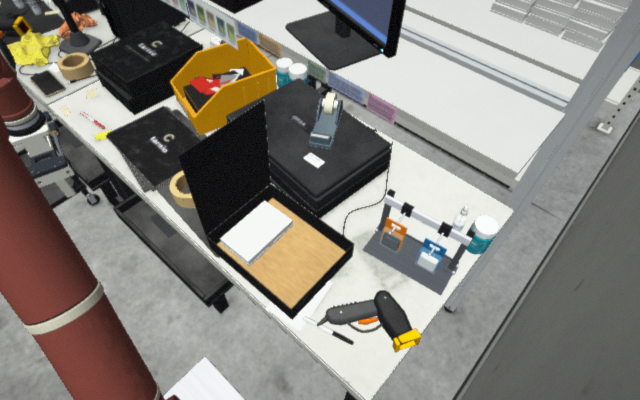

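View pics/top0.png

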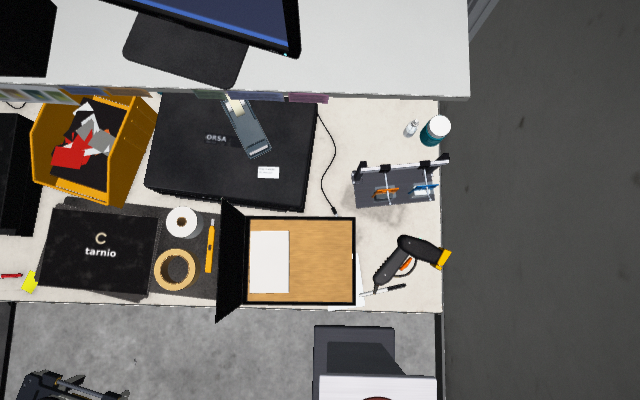

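The scene view shows the open box with the phone at (256,232), the orange (black charger) pack at (393,235), and the blue (white charger) pack at (431,253). In the top view the blue pack is at (425,188) on the right peg, and the box interior spans (245–355, 218–303).

Run:
```python
import cv2,numpy as np
a=cv2.imread('pics/scene0.png')[185:295,355:480]; b=cv2.imread('pics/top0.png')[140:215,340:460]
a=cv2.resize(a,None,fx=4.8,fy=4.8,interpolation=cv2.INTER_CUBIC); 
b=cv2.resize(b,None,fx=6.5,fy=6.5,interpolation=cv2.INTER_CUBIC)
cv2.imwrite('pics/a.png',a);cv2.imwrite('pics/b.png',b)
```

```text
(no output)
```

View pics/a.png

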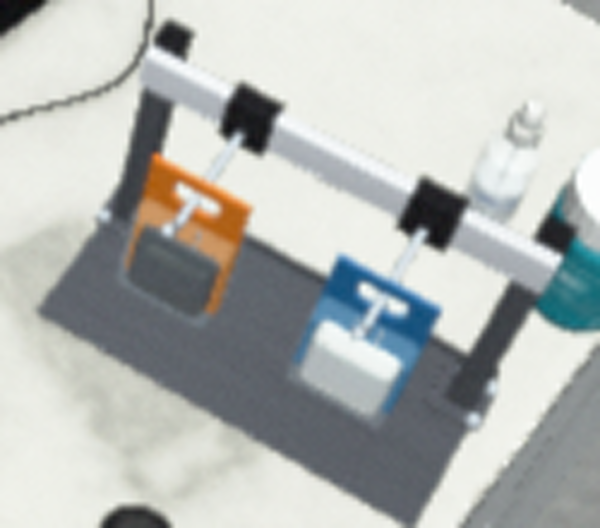

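View pics/b.png

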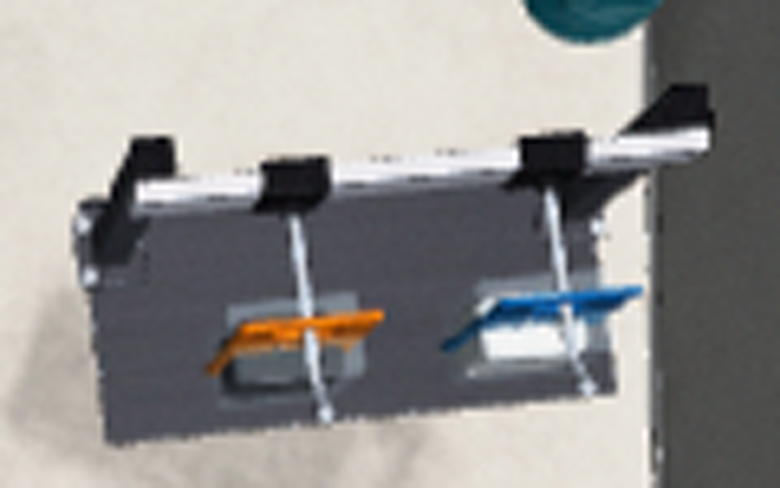

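Scene crop: blue peg's ball at crop (361,331), orange peg's ball at (168,231). Top crop: blue ball at (588,388), orange ball at (324,413); the blue header's top edge runs (498,303)–(640,288). Now triangulating these and measuring the box.

```bash
cat > h.py <<'E'
import cv2,numpy as np
from workcell import manip
K={'scene':(406.732,319.415,204.72),'top':(381.114,319.458,201.367)}
P={'scene':np.array([[0.6681,0.5869,-0.4574,0.1008],[-0.7438,0.5415,-0.3918,-0.2137],[0.0177,0.6019,0.7983,0.9486]]),
'top':np.array([[0.0292,0.9877,-0.1537,0.4563],[-0.9996,0.0297,0.0012,0.1742],[0.0057,0.1536,0.9881,1.0937]])}
def ray(n,u,v):
    f,cx,cy=K[n]; d=P[n][:,:3]@np.array([(u-cx)/f,-(v-cy)/f,-1.]); return P[n][:,3],d/np.linalg.norm(d)
def plane(n,u,v,z):
    o,d=ray(n,u,v); return o+d*(z-o[2])/d[2]
def tri(p,q):
    A=np.zeros((3,3));b=np.zeros(3);
    rs=[ray('scene',*p),ray('top',*q)]
    for o,d in rs: M=np.eye(3)-np.outer(d,d);A+=M;b+=M@o
    x=np.linalg.solve(A,b); return x,[np.linalg.norm(np.cross(x-o,d)) for o,d in rs]
def a(u,v): return 355+(u+.5)/4.8-.5,185+(v+.5)/4.8-.5
def b(u,v): return 340+(u+.5)/6.5-.5,140+(v+.5)/6.5-.5
E
python3 - <<'E'
from h import *
np.set_printoptions(precision=4,suppress=True)
for nm,p,q in [('blue ball',(361,331),(588,388)),('or ball',(168,231),(324,413)),('hdr R',(440,310),(640,288)),('hdr L',(340,257),(498,303))]:
    print(nm,tri(a(*p),b(*q)),plane('scene',*a(*p),.167),plane('top',*b(*q),.167))
print('base front',[plane('top',*b(*p),.004) for p in((110,443),(615,390))],[plane('scene',*a(*p),.004) for p in((40,312),(412,522))])
print('bar top-ends',[plane('top',*b(*p),.17) for p in((137,190),(710,140))])
im=cv2.imread('pics/top0.png');h=cv2.cvtColor(im,cv2.COLOR_BGR2HSV)
m=cv2.inRange(h,(8,60,90),(25,220,255));m[:, :225]=0;m[:205]=0;m[310:]=0;m[:,362:]=0
c=max(cv2.findContours(m,0,2)[0],key=cv2.contourArea);r=cv2.minAreaRect(c);print('pad px',r)
print('pad',[plane('top',*p,.0084) for p in cv2.boxPoints(r)])
m=cv2.inRange(h,(0,0,190),(180,40,255));m[:, :240]=0;m[:220]=0;m[300:]=0;m[:,300:]=0
c=max(cv2.findContours(m,0,2)[0],key=cv2.contourArea);r=cv2.minAreaRect(c)
print('phone',[plane('top',*p,.0364) for p in cv2.boxPoints(r)])
print('lid',[tri((185,165),(221,198))],)
E
```

```text
blue ball (array([ 0.6145, -0.1004,  0.1653]), [np.float64(0.0004947355663888686), np.float64(0.0004947355663889548)]) [ 0.6138 -0.101   0.167 ] [ 0.6139 -0.0995  0.167 ]
or ball (array([ 0.6024, -0.0005,  0.1601]), [np.float64(4.296538553086157e-05), np.float64(4.296538553090484e-05)]) [ 0.598  -0.0024  0.167 ] [0.6013 0.0008 0.167 ]
hdr R (array([ 0.6543, -0.1217,  0.1596]), [np.float64(0.0007296195408460843), np.float64(0.0007296195408463135)]) [ 0.6485 -0.1221  0.167 ] [ 0.6532 -0.12    0.167 ]
hdr L (array([ 0.6485, -0.069 ,  0.156 ]), [np.float64(0.0007357552941559963), np.float64(0.0007357552941558867)]) [ 0.6415 -0.0715  0.167 ] [ 0.6457 -0.0656  0.167 ]
base front [array([0.6104, 0.0654, 0.004 ]), array([ 0.6411, -0.1597,  0.004 ])] [array([0.6089, 0.0627, 0.004 ]), array([ 0.6408, -0.1601,  0.004 ])]
bar top-ends [array([0.685, 0.073, 0.17 ]), array([ 0.7115, -0.147 ,  0.17  ])]
pad px ((299.4268798828125, 260.3612365722656), (104.0735855102539, 81.8566665649414), 0.6585432291030884)
pad [array([0.3411, 0.3654, 0.0084]), array([0.5684, 0.376 , 0.0084]), array([0.5739, 0.0784, 0.0084]), array([0.3461, 0.0774, 0.0084])]
phone [array([0.5319, 0.3629, 0.0364]), array([0.535 , 0.2577, 0.0364]), array([0.3701, 0.2508, 0.0364]), array([0.3671, 0.3535, 0.0364])]
lid [(array([0.4932, 0.4374, 0.2136]), [np.float64(0.10641418587880885), np.float64(0.10641418587880892)])]
```

Run:
```python
import cv2
b=cv2.imread('pics/top0.png')[190:330,205:375]
cv2.imwrite('pics/c.png',cv2.resize(b,None,fx=4,fy=4,interpolation=cv2.INTER_CUBIC))
```

```text
(no output)
```

View pics/c.png

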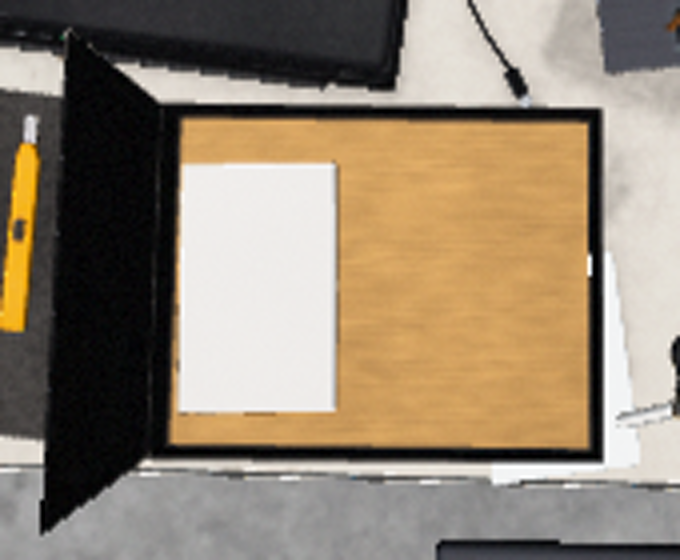

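The pad mask and phone edges in the top crop (phone at crop (180–337,163–412), free pad to its right) put the free floor at about y 0.08–0.25, x 0.345–0.572. The pack is at about (0.650, −0.096), yaw 0.13. I'll go up and over the lid first.

The manual's scale: shifts go in shares of 0.4 m and turns go in shares of pi rad. Converting my numbers, -0.22 m / 0.4 = -0.55, -0.08 m / 0.4 = -0.2.

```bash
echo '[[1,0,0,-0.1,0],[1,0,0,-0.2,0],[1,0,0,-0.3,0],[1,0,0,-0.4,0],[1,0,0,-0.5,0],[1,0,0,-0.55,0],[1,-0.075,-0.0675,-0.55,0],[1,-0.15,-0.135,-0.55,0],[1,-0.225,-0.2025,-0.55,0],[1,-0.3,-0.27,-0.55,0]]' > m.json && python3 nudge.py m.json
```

```text
refused: ROWS must be one flat list, 5 numbers to a row, no inner brackets. Nothing was moved.
```

Nothing moved. I misread the format; it is one flat list, 5 numbers to a row, no inner brackets. Resending.

```bash
echo '[1,0,0,-0.1,0,1,0,0,-0.2,0,1,0,0,-0.3,0,1,0,0,-0.4,0,1,0,0,-0.5,0,1,0,0,-0.55,0,1,-0.075,-0.0675,-0.55,0,1,-0.15,-0.135,-0.55,0,1,-0.225,-0.2025,-0.55,0,1,-0.3,-0.27,-0.55,0]' > m.json && python3 nudge.py m.json
```

```text
t: 0.93
position: [0.2622, 0.4878, 0.4461]
orientation: [-0.0, 0.136, 0.991, -0.001]
ft_force: [1.4, -0.3, 0.6]
opening: 0.998
grip_force: 0.0
```

To row units: -0.3 m / 0.4 = -0.75, -0.12 m / 0.4 = -0.3.

```bash
echo '[1,-0.075,-0.0675,0,0,1,-0.15,-0.1325,0,0,1,-0.225,-0.2,0,0,1,-0.3,-0.265,0,0,1,-0.375,-0.33,0,0,1,-0.45,-0.395,0,0,1,-0.525,-0.46,0,0,1,-0.6,-0.525,0,0,1,-0.675,-0.5925,0,0,1,-0.75,-0.6575,0,0]' > m.json && python3 nudge.py m.json
echo '[0.85,-0.075,-0.0675,0,-0.0318,0.85,-0.15,-0.1325,0,-0.0637,0.85,-0.225,-0.2,0,-0.0955,0.85,-0.3,-0.265,0,-0.1273,0.85,-0.375,-0.33,0,-0.1273,0.85,-0.45,-0.395,0,-0.1273,0.85,-0.525,-0.46,0,-0.1273,0.85,-0.565,-0.4925,0,-0.1273,0.85,-0.565,-0.4925,0,-0.1273,0.85,-0.565,-0.4925,0,-0.1273]' > m.json && python3 nudge.py m.json
python3 - <<'E'
from h import *
from scipy.spatial.transform import Rotation as R
s=manip.read_state();q=s['orientation'];M=R.from_quat([q[1],q[2],q[3],q[0]]).as_matrix()
print(s['position'],s['joints'],M.round(4).tolist(),s['ft_force'])
t=np.array([.6437,-.0963,.16]);print((M.T@(t-s['position'])).round(4))
E
```

```text
t: 1.77
position: [0.48, 0.1535, 0.4465]
orientation: [-0.0, 0.136, 0.991, -0.0]
ft_force: [0.2, 0.3, 0.8]
opening: 1.001
grip_force: 0.0
t: 2.6
position: [0.6443, -0.096, 0.445]
orientation: [-0.001, -0.062, 0.998, 0.0]
ft_force: [0.3, 0.1, 0.2]
opening: 0.848
grip_force: 0.0
[ 0.64426542 -0.09604742  0.44501359] [-0.00258912  0.54167531  0.25133693  0.96894694 -0.12879311  1.64727838
  1.90031586] [[-0.9922, -0.1247, -0.0029], [-0.1247, 0.9922, 0.0005], [0.0028, 0.0008, -1.0]] [0.27531011 0.05759398 0.21994823]
[-2.00e-04 -4.00e-04  2.85e-01]
```

To row units: 0.25 m / 0.4 = 0.625, 0.23 m / 0.4 = 0.575.

```bash
echo '[0.85,0,0,0.1,0,0.85,0,0,0.2,0,0.85,0,0,0.3,0,0.85,0,0,0.4,0,0.85,0,0,0.5,0,0.85,0,0,0.575,0,0.85,0,0,0.625,0,0.85,0,0,0.625,0]' > m.json && python3 nudge.py m.json
python3 - <<'E'
from h import *
o=[]
for n,(x,y) in(('scene',(355,165)),('top',(340,110))):
    o.append(cv2.resize(manip.snapshot(n)['color'][y:y+125,x:x+130,::-1],None,fx=3,fy=3,interpolation=cv2.INTER_CUBIC))
cv2.imwrite('pics/d.png',np.hstack(o)); print(manip.read_state()['position'])
E
```

```text
t: 3.27
position: [0.6406, -0.0914, 0.1919]
orientation: [-0.005, -0.065, 0.998, 0.002]
ft_force: [-0.2, -0.9, -0.3]
opening: 0.849
grip_force: 0.0
[ 0.64422189 -0.09314297  0.19736339]
```

View pics/d.png

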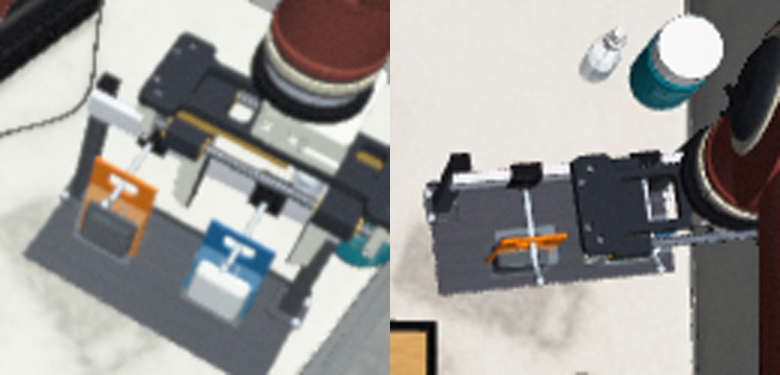

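The fingers (scene crop (190,180) and (305,240)) straddle the blue pack at (230,270), and the orange pack is clear of them. I'll descend and grip.

To row units: 0.084 m / 0.4 = 0.21, 0.075 m / 0.4 = 0.1875.

```bash
echo '[0.85,0,0,0.05,0,0.85,0,0,0.1,0,0.85,0,0,0.15,0,0.85,0,0,0.1875,0,0.85,0,0,0.21,0,0.85,0,0,0.21,0,0.85,0,0,0.21,0]' > m.json && python3 nudge.py m.json
python3 - <<'E'
from h import *
s=manip.read_state();print(s['position'],s['ft_force'],s['ft_torque'])
E
```

```text
t: 3.95
position: [0.6453, -0.0949, 0.1144]
orientation: [0.001, -0.064, 0.998, -0.0]
ft_force: [0.7, 0.5, 0.6]
opening: 0.849
grip_force: 0.0
[ 0.64534675 -0.09488159  0.11439334] [0.68968838 0.52493203 0.57451683] [0.02211908 0.01282133 0.07090621]
```

To row units: 0.003 m / 0.4 = 0.0075, -0.001 m / 0.4 = -0.0025.

```bash
echo '[0.85,0.0025,-0.0025,0.0075,0,0.85,0.0025,-0.0025,0.0075,0,0.85,0.0025,-0.0025,0.0075,0,0,0.0025,-0.0025,0.0075,0,0,0.0025,-0.0025,0.0075,0,0,0.0025,-0.0025,0.0075,0,0,0.0025,-0.0025,0.0075,0,0,0.0025,-0.0025,0.0075,0,0,0.0025,-0.0025,0.0075,0,0,0.0025,-0.0025,0.0075,0]' > m.json && python3 nudge.py m.json
echo '[0,0,0,0,0,0,0,0,0,0,0,0,0,0,0,0,0,0,0,0]' > m.json && python3 nudge.py m.json
```

```text
t: 4.78
position: [0.6434, -0.0963, 0.1097]
orientation: [-0.0, -0.064, 0.998, -0.0]
ft_force: [0.3, 1.1, -0.2]
opening: 0.58
grip_force: 30.0
t: 5.12
position: [0.6433, -0.0962, 0.1096]
orientation: [-0.0, -0.064, 0.998, -0.0]
ft_force: [-0.0, -0.4, -0.2]
opening: 0.579
grip_force: 30.0
```

To row units: 0.022 m / 0.4 = 0.055, 0.018 m / 0.4 = 0.045.

```bash
echo '[0,0,0,-0.0075,0,0,0,0,-0.0138,0,0,0,0,-0.0138,0,0,0.015,0,-0.0138,0,0,0.03,0,-0.0138,0,0,0.045,0,-0.0138,0,0,0.055,0,-0.015,0,0,0.055,0,-0.015,0,0,0.055,0,-0.015,0]' > m.json && python3 nudge.py m.json
```

```text
t: 5.87
position: [0.6213, -0.0992, 0.1158]
orientation: [0.0, -0.063, 0.998, -0.0]
ft_force: [0.5, -0.3, -1.6]
opening: 0.58
grip_force: 30.0
```

To row units: 0.018 m / 0.4 = 0.045, -0.015 m / 0.4 = -0.0375.

```bash
echo '[0,0.01,0,-0.0075,0,0,0.02,0,-0.0175,0,0,0.03,0,-0.0263,0,0,0.0375,0,-0.0325,0,0,0.045,0,-0.0375,0,0,0.045,0,-0.0375,0]' > m.json && python3 nudge.py m.json
echo '[0,0.015,0,0,0,0,0.0375,0,0,0,0,0.075,0,0,0,0,0.125,0,0,0,0,0.175,0,0,0,0,0.175,0,0,0]' > m.json && python3 nudge.py m.json
```

```text
t: 6.37
position: [0.6033, -0.1014, 0.1303]
orientation: [-0.0, -0.064, 0.998, -0.0]
ft_force: [1.0, -0.4, -3.3]
opening: 0.58
grip_force: 30.0
t: 6.87
position: [0.5291, -0.1113, 0.1309]
orientation: [-0.003, -0.062, 0.998, 0.0]
ft_force: [-0.4, -0.4, -0.8]
opening: 0.579
grip_force: 30.0
```

To row units: 0.286 m / 0.4 = 0.715, 0.045 m / 0.4 = 0.1125, 0.107 rad / 3.1416 = 0.0341.

```bash
echo '[0,0,0,-0.1,0,0,0,0,-0.2,0,0,0.0225,0.0975,-0.25,0,0,0.045,0.195,-0.25,0,0,0.0675,0.2925,-0.25,0.0095,0,0.09,0.39,-0.25,0.0191,0,0.1125,0.4875,-0.25,0.0286,0,0.135,0.585,-0.25,0.0341,0,0.155,0.675,-0.25,0.0341,0,0.1625,0.715,-0.25,0.0341]' > m.json && python3 nudge.py m.json
echo '[0,0,0,0,0,0,0,0,0,0,0,0,0,0,0]' > m.json && python3 nudge.py m.json
python3 - <<'E'
from h import *
o=[]
for n,(x,y) in(('scene',(215,130)),('top',(230,160))):
    o.append(cv2.resize(manip.snapshot(n)['color'][y:y+190,x:x+195,::-1],None,fx=2,fy=2,interpolation=cv2.INTER_CUBIC))
cv2.imwrite('pics/e.png',np.hstack(o)); print(manip.read_state()['position'])
E
```

```text
t: 7.7
position: [0.4311, 0.1712, 0.2311]
orientation: [-0.0, -0.014, 1.0, 0.002]
ft_force: [0.2, 0.8, -1.2]
opening: 0.582
grip_force: 30.0
t: 7.95
position: [0.4341, 0.1639, 0.231]
orientation: [0.0, -0.009, 1.0, -0.0]
ft_force: [-0.7, -0.0, -1.3]
opening: 0.584
grip_force: 30.0
[0.4341926  0.16340164 0.23081662]
```

View pics/e.png

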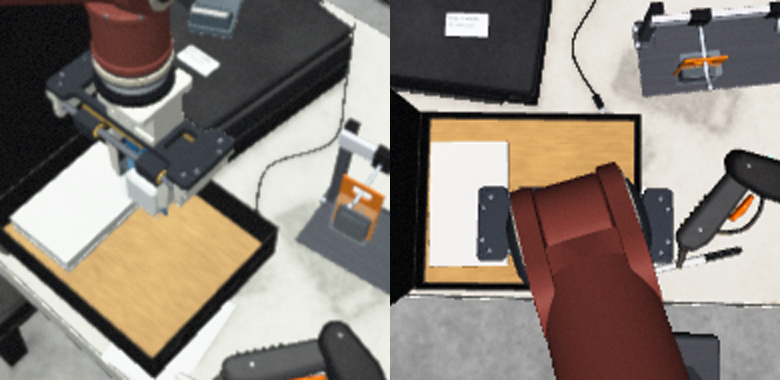

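Pack is held upright over the free end (scene crop (140,190)); the orange pack is still on its peg at (355,215). I'll lower it until the foot touches.

To row units: 0.17 m / 0.4 = 0.425, 0.165 m / 0.4 = 0.4125.

```bash
echo '[0,0,0,0.075,0,0,0,0,0.1625,0,0,0,0,0.25,0,0,0,0,0.325,0,0,0,0,0.375,0,0,0,0,0.4125,0,0,0,0,0.425,0,0,0,0,0.425,0,0,0,0,0.425,0]' > m.json && python3 nudge.py m.json
echo '[0,0,0,0.0075,0,0,0,0,0.015,0,0,0,0,0.02,0,0,0,0,0.02,0]' > m.json && python3 nudge.py m.json
```

```text
t: 8.8
position: [0.4343, 0.1646, 0.0611]
orientation: [0.0, -0.009, 1.0, -0.0]
ft_force: [0.1, -0.1, -1.1]
opening: 0.579
grip_force: 30.0
t: 9.13
position: [0.4335, 0.1654, 0.0528]
orientation: [0.0, -0.01, 1.0, 0.0]
ft_force: [-0.7, 0.4, -0.3]
opening: 0.579
grip_force: 30.0
```

Just about touching. Press 2 mm and start tilting in small steps.

To row units: 0.002 m / 0.4 = 0.005.

```bash
echo '[0,0,0,0.005,0,0,0,0,0.005,0,0,0,0,0.005,0]' > m.json && python3 nudge.py m.json
echo '[0,-0.0075,0,0,0,0,-0.015,0,0,0,0,-0.0225,0,0,0,0,-0.0225,0,0,0]' > m.json && python3 nudge.py m.json
```

```text
t: 9.38
position: [0.4336, 0.1654, 0.0525]
orientation: [0.0, -0.01, 1.0, 0.0]
ft_force: [-2.3, -0.9, 15.4]
opening: 0.576
grip_force: 30.0
t: 9.72
position: [0.436, 0.1654, 0.0522]
orientation: [-0.007, -0.011, 1.0, -0.0]
ft_force: [-11.4, -0.4, 24.6]
opening: 0.585
grip_force: 30.0
```

To row units: -0.009 m / 0.4 = -0.0225, -0.006 m / 0.4 = -0.015.

```bash
echo '[0,-0.0075,0,0,0,0,-0.015,0,0,0,0,-0.0225,0,0,0,0,-0.0225,0,0,0]' > m.json && python3 nudge.py m.json
python3 - <<'E'
from h import *
o=[]
for n,(x,y) in(('scene',(215,130)),('top',(230,160))):
    o.append(cv2.resize(manip.snapshot(n)['color'][y:y+190,x:x+195,::-1],None,fx=2,fy=2,interpolation=cv2.INTER_CUBIC))
cv2.imwrite('pics/f.png',o[0]); print(manip.read_state()['position'])
E
```

```text
t: 10.05
position: [0.4437, 0.1655, 0.051]
orientation: [-0.008, -0.011, 1.0, -0.001]
ft_force: [-10.4, 0.2, 15.0]
opening: 0.58
grip_force: 30.0
[0.4436979  0.16553481 0.05103747]
```

View pics/f.png

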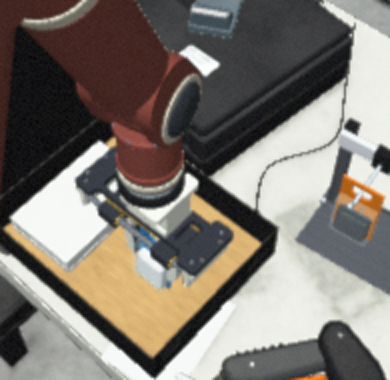

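The white pack is under the gripper at (155,265) with its foot on the floor; I can't yet tell whether it is tilting. Continuing in small steps.

To row units: -0.009 m / 0.4 = -0.0225, -0.006 m / 0.4 = -0.015.

```bash
echo '[0,-0.0075,0,0,0,0,-0.015,0,0,0,0,-0.0225,0,0,0,0,-0.0225,0,0,0]' > m.json && python3 nudge.py m.json
echo '[0,-0.0075,0,0,0,0,-0.015,0,0,0,0,-0.0225,0,0,0,0,-0.0225,0,0,0]' > m.json && python3 nudge.py m.json
```

```text
t: 10.48
position: [0.4537, 0.1656, 0.0509]
orientation: [-0.007, -0.011, 1.0, -0.001]
ft_force: [-7.9, 0.8, 11.1]
opening: 0.58
grip_force: 30.0
t: 10.82
position: [0.4639, 0.1658, 0.0509]
orientation: [-0.006, -0.011, 1.0, -0.001]
ft_force: [-6.5, -1.3, 8.1]
opening: 0.578
grip_force: 30.0
```

```bash
cat >> h.py <<'E'
def proj(n,X):
    f,cx,cy=K[n];p=P[n][:,:3].T@(np.array(X)-P[n][:,3]);return cx+f*p[0]/-p[2],cy-f*p[1]/-p[2]
def ascii(n,u0,v0,w,h):
    c=manip.snapshot(n)['color'];cv2.imwrite('pics/last_%s.png'%n,c[:,:,::-1])
    H=cv2.cvtColor(c,cv2.COLOR_RGB2HSV)[v0:v0+h,u0:u0+w].astype(int)
    for v,r in enumerate(H):print(v0+v,''.join('#' if V<70 else 'b' if 90<h<125 and S>90 else '.' if 8<h<25 and S>75 else 'W' if V>170 else '+' for h,S,V in r))
E
python3 - <<'E'
from h import *
x,y,z=.4639,.1658,.0509
print('grasp',proj('scene',(x,y,z+.011)),'foot upright',proj('scene',(x+.006,y,.0084)),'foot not moved',proj('scene',(.44,y,.0084)))
u,v=proj('scene',(x,y,.03));ascii('scene',int(u)-35,int(v)-22,70,44)
E
```

```text
grasp (np.float64(297.38864713899113), np.float64(250.50003750443042)) foot upright (np.float64(299.49190996478626), np.float64(259.4734756305099)) foot not moved (np.float64(291.52773095807754), np.float64(266.95287926124877))
234 WWWWWWWWWW++####+.++++++++.#+++WWWWWWWW++++++++++++++###+#+###########
235 WWWWWWWWWWWW+###..+++++W++..+++++WWWWWW++W++++++++++######++##########
236 WWWWWWWWWWWWW+##..+++++++++...#+++WWWWW+WW+++++++++########++#####++##
237 WWWWWWWWWWWWW+++....+++++++#+++#+++WWWWWWW++++++++####...###+++#++++++
238 WWWWWWWWWWWW+++++...+++++++#bb+.++++WWWWWW+++++++#####+...####++++++++
239 WWWWWWWWWWW+++W+.....+++++++bbb+..#++WWWWW++++++#####+++...#+#+++##+++
240 WWWWWWWWWW+++W+......W+++++++bbb++.#+++WWWW++++#####+++++.+#++#+##++++
241 WWWWWWWWW+++W+.......WW+++++++bbb+..+#++WW+++########++###++++++#+#+++
242 WWWWWWW+++++W........WWW+++++++bbb+..+#++++++######++++###+#+#++++++++
243 WWWWWW++++++.........WWWW+++++++bb+W..+#+++++#####+++#+##++++++#++##++
244 WWWWW++++++..........WWWW+#+++++++bWWW+####+++##+#+++##++++++#++++++++
245 WWWW++++++............WWW+++bb+++++b+++####
[... 1727 characters left out ...]
........................#
269 ....................................WWW...W.........................##
270 ...................................................................###
271 ..................................................................####
272 .................................................................#####
273 ................................................................######
274 ...............................................................#######
275 ..............................................................########
276 .............................................................#########
277 .............................................................#########
```

Run:
```python
from h import *
# pack centre plane x: tool+.006 in pack frame; grasp pt at 28 below origin
gx,gy,gz=.4639,.1658,.0619
for th in (0,10,20,30,40,50):
    t=np.radians(th);c,s=np.cos(t),np.sin(t)
    f=lambda lx,ly,lz:tuple(np.round(proj('scene',(gx+(lx+.006)*c+(lz+.0285)*s,gy+ly,gz-(lx+.006)*s+(lz+.0285)*c)),1))
    z=gz-.006*s+(-.084+.0285)*c
    print(th,'footR',f(0,-.027,-.084),'footL',f(0,.027,-.084),'hdrL',f(0,.027,.016),'hdrR',f(0,-.027,.016),'footz',round(z,4))
```

```text
0 footR (np.float64(307.0), np.float64(266.0)) footL (np.float64(292.1), np.float64(253.8)) hdrL (np.float64(290.7), np.float64(233.3)) hdrR (np.float64(306.7), np.float64(246.0)) footz 0.0064
10 footR (np.float64(304.5), np.float64(268.5)) footL (np.float64(289.6), np.float64(256.2)) hdrL (np.float64(292.9), np.float64(231.7)) hdrR (np.float64(308.9), np.float64(244.4)) footz 0.0062
20 footR (np.float64(301.9), np.float64(270.7)) footL (np.float64(287.0), np.float64(258.3)) hdrL (np.float64(294.9), np.float64(230.6)) hdrR (np.float64(310.9), np.float64(243.2)) footz 0.0077
30 footR (np.float64(299.4), np.float64(272.5)) footL (np.float64(284.5), np.float64(260.0)) hdrL (np.float64(296.8), np.float64(229.9)) hdrR (np.float64(312.7), np.float64(242.4)) footz 0.0108
40 footR (np.float64(297.1), np.float64(273.8)) footL (np.float64(282.0), np.float64(261.2)) hdrL (np.float64(298.5), np.float64(229.7)) hdrR (np.float64(314.3), np.float64(242.0)) footz 0.0155
50 footR (np.float64(294.9), np.float64(274.7)) footL (np.float64(279.8), np.float64(261.9)) hdrL (np.float64(299.8), np.float64(229.9)) hdrR (np.float64(315.6), np.float64(242.2)) footz 0.0216
```

The foot corner observed at (305,267) against the projections means it is mostly sliding, with only about 6° of tilt. The grip is too stiff in torsion, so I'll test whether commanding an opening close to the pack width softens it while the foot stands on the floor.

```bash
echo '[0.57,0,0,0,0,0.57,0,0,0,0,0.57,0,0,0,0]' > m.json && python3 nudge.py m.json
echo '[0.58,0,0,0,0,0.58,0,0,0,0,0.58,0,0,0,0]' > m.json && python3 nudge.py m.json
```

```text
t: 11.12
position: [0.4642, 0.1658, 0.0509]
orientation: [-0.005, -0.011, 1.0, -0.001]
ft_force: [-6.6, -0.1, 8.8]
opening: 0.579
grip_force: 30.0
t: 11.37
position: [0.4642, 0.1658, 0.0509]
orientation: [-0.005, -0.011, 1.0, -0.001]
ft_force: [-6.7, 0.2, 8.6]
opening: 0.579
grip_force: 30.0
```

Run:
```python
from h import *
np.set_printoptions(precision=3,suppress=True)
for z in(0,.05,.09):print(z,plane('top',304,211,z),plane('top',317,105,z),plane('scene',316,206,z),plane('scene',391,152,z))
print('cable',plane('top',334,211,0),'rim far R corner',plane('top',205+601/4,190+108/4,.066),'near R',plane('top',205+603/4,190+460/4,.066),'far L',plane('top',205+165/4,190+103/4,.066))
```

```text
0 [0.597 0.217 0.   ] [0.921 0.189 0.   ] [0.634 0.256 0.   ] [0.962 0.224 0.   ]
0.05 [0.59  0.215 0.05 ] [0.9   0.188 0.05 ] [0.606 0.231 0.05 ] [0.917 0.201 0.05 ]
0.09 [0.585 0.213 0.09 ] [0.883 0.188 0.09 ] [0.583 0.211 0.09 ] [0.88  0.183 0.09 ]
cable [0.599 0.13  0.   ] rim far R corner [0.576 0.075 0.066] near R [0.344 0.07  0.066] far L [0.571 0.37  0.066]
```

The grip force is on/off only. I'll use the far wall's rim as a stop instead: lift the pack, catch its back face near the foot on the rim from inside, and rotate it in the grip. Shifting to y≈0.13 stays clear of the stacked boxes behind.

To row units: -0.078 m / 0.4 = -0.195, -0.07 m / 0.4 = -0.175.

```bash
echo '[0,0,0,-0.075,0,0,0,0,-0.15,0,0,0,0,-0.175,0,0,-0.075,-0.03,-0.175,0,0,-0.15,-0.065,-0.175,0,0,-0.195,-0.095,-0.175,0,0,-0.195,-0.095,-0.1625,0,0,-0.195,-0.095,-0.125,0,0,-0.195,-0.095,-0.125,0,0,-0.195,-0.095,-0.125,0]' > m.json && python3 nudge.py m.json
```

```text
t: 12.2
position: [0.5467, 0.1299, 0.0999]
orientation: [-0.002, -0.01, 1.0, -0.0]
ft_force: [0.6, -0.2, -0.9]
opening: 0.576
grip_force: 30.0
```

The manual's scale: shifts go in shares of 0.4 m and turns go in shares of pi rad. Converting my numbers, -0.012 m / 0.4 = -0.03, -0.008 m / 0.4 = -0.02.

```bash
echo '[0,-0.01,0,0,0,0,-0.02,0,0,0,0,-0.03,0,0,0,0,-0.03,0,0,0]' > m.json && python3 nudge.py m.json
```

```text
t: 12.53
position: [0.5599, 0.1302, 0.101]
orientation: [-0.001, -0.01, 1.0, 0.0]
ft_force: [-2.5, 0.3, 0.9]
opening: 0.581
grip_force: 30.0
```

To row units: -0.012 m / 0.4 = -0.03, -0.008 m / 0.4 = -0.02.

```bash
echo '[0,-0.01,0,0,0,0,-0.02,0,-0.0025,0,0,-0.03,0,-0.005,0,0,-0.03,0,-0.005,0]' > m.json && python3 nudge.py m.json
echo '[0,-0.0075,0,0,0,0,-0.015,0,0,0,0,-0.015,0,0,0]' > m.json && python3 nudge.py m.json
```

```text
t: 12.87
position: [0.5624, 0.1303, 0.1009]
orientation: [-0.012, -0.011, 1.0, -0.001]
ft_force: [-13.7, 1.2, 5.8]
opening: 0.578
grip_force: 30.0
t: 13.12
position: [0.5685, 0.1304, 0.1009]
orientation: [-0.011, -0.011, 1.0, -0.0]
ft_force: [-12.5, 0.5, 5.9]
opening: 0.58
grip_force: 30.0
```

To row units: -0.012 m / 0.4 = -0.03, -0.008 m / 0.4 = -0.02.

```bash
echo '[0,-0.01,0,0,0,0,-0.02,0,0,0,0,-0.03,0,0,0,0,-0.03,0,0,0]' > m.json && python3 nudge.py m.json
python3 - <<'E'
from h import *
s=manip.read_state();gx,gy,gz=s['position']+np.array([0,0,.011])
for th in (10,20,30,40,50):
    t=np.radians(th);c,s=np.cos(t),np.sin(t)
    f=lambda lx,ly,lz:tuple(float(round(a)) for a in proj('scene',(gx+(lx+.006)*c+(lz+.0265)*s,gy+ly,gz-(lx+.006)*s+(lz+.0265)*c)))
    print(th,'footR',f(0,-.027,-.084),'footL',f(0,.027,-.084),'chargerfrontfoot R/L',f(-.014,-.022,-.076),f(-.014,.022,-.076))
u,v=proj('scene',(gx,gy,gz-.03));print(int(u)-30);ascii('scene',int(u)-30,int(v)-18,60,36)
E
```

```text
t: 13.45
position: [0.5808, 0.1307, 0.1002]
orientation: [-0.011, -0.011, 1.0, -0.001]
ft_force: [-12.4, 0.4, 3.1]
opening: 0.583
grip_force: 30.0
10 footR (345.0, 238.0) footL (329.0, 227.0) chargerfrontfoot R/L (341.0, 238.0) (328.0, 229.0)
20 footR (342.0, 240.0) footL (327.0, 229.0) chargerfrontfoot R/L (339.0, 239.0) (326.0, 230.0)
30 footR (340.0, 242.0) footL (324.0, 230.0) chargerfrontfoot R/L (337.0, 240.0) (324.0, 230.0)
40 footR (338.0, 243.0) footL (322.0, 231.0) chargerfrontfoot R/L (335.0, 240.0) (322.0, 230.0)
50 footR (336.0, 244.0) footL (320.0, 232.0) chargerfrontfoot R/L (334.0, 240.0) (321.0, 230.0)
308
207 ################+WWWW+##++++++bbbbb++.+##+++++######++####++
208 ################+WWWW+#bbb+++++bbbbbb+W+####+++#+++++++###++
209 ################+WWWW+#bbbbb+++++bbbbb++#######++++#+###+++#
210 +###############+WWWW++bbbbbb+++++bbbb++#######+#++#++#+###+
211 ################+WWWW+bbbbbbbb++++++bb++##########++++###+++
212 ###+############+WWWW+bbbbbbbbWW++++++++++#########++#++++++
213 ###++###########+WWWW+bbbbbbbbbWW+++++###############+++#+++
214 ##########
[... 1170 characters left out ...]
...#++WWWWWWWWWWWWWWWWW+bb+WWWWWWWWWWWWWWWWWWWWWWW
233 ..............#++WWWWWWWWWWWWWWWW+bbWWWWWWWWWWWWWWWWWWWWWWWW
234 ...............+++WWWWWWWWWWWWWWWbb+WWWWWWWWWWWWWWWWWWWWWWWW
235 .................++WWWWWWWWWWWWW+bb+WWWWWWWWWWWWWWWWWWWWWWWW
236 ..................++WWWWWWWWWWWW+bb++WWWWWWWWWWWWWWWWWWWWWWW
237 ...................+++WWWWWWWWWWbbb+++WWWWWWWWWWWWWWWWWWWWWW
238 .....................++WWWWWWWW+bbb###+WWWWWWWWWWWWWWWWWWWWW
239 ......................++WWWWWWW+bbb####++WWWWWWWWWWWWWWWWWWW
240 .......................+++WWWW+bbb######++WWWWWWWWWWWWWWWWWW
241 .........................+++++bbbb########++WWWWWWWWWWWWWWWW
242 ..........................++++bbb##########++WWWWWWWWWWWWWW+
```

Tilt is now about 33° (foot corner at (339,243)), so the rim method works. Continuing over the rim, descending along the arc.

To row units: -0.02 m / 0.4 = -0.05, 0.006 m / 0.4 = 0.015.

```bash
echo '[0,-0.01,0,0.0013,0,0,-0.02,0,0.0025,0,0,-0.03,0,0.005,0,0,-0.04,0,0.01,0,0,-0.05,0,0.015,0,0,-0.05,0,0.015,0]' > m.json && python3 nudge.py m.json
echo '[0,-0.0075,0,0.005,0,0,-0.015,0,0.0113,0,0,-0.0225,0,0.0175,0,0,-0.03,0,0.025,0,0,-0.035,0,0.0325,0,0,-0.035,0,0.0325,0]' > m.json && python3 nudge.py m.json
```

```text
t: 14.0
position: [0.6038, 0.1311, 0.0948]
orientation: [-0.008, -0.01, 1.0, -0.0]
ft_force: [-9.1, 0.4, 1.6]
opening: 0.576
grip_force: 30.0
t: 14.5
position: [0.623, 0.1314, 0.0838]
orientation: [-0.002, -0.01, 1.0, 0.0]
ft_force: [-3.7, 0.7, 3.5]
opening: 0.573
grip_force: 30.0
```

Run:
```python
from h import *
s=manip.read_state();gx,gy,gz=s['position']+np.array([0,0,.011])
for th in (40,50,60,70,80,90):
    t=np.radians(th);c,s=np.cos(t),np.sin(t)
    f=lambda lx,ly,lz:tuple(float(round(a,1)) for a in proj('scene',(gx+(lx+.006)*c+(lz+.0265)*s,gy+ly,gz-(lx+.006)*s+(lz+.0265)*c)))
    print(th,'footR',f(0,-.027,-.084),'footL',f(0,.027,-.084),'chargerfrontfoot R/L',f(-.014,-.022,-.076),f(-.014,.022,-.076))
u,v=proj('scene',(gx-.04,gy,gz-.02));print(int(u)-30);ascii('scene',int(u)-30,int(v)-22,75,40)
```

```text
40 footR (347.8, 236.3) footL (332.3, 224.8) chargerfrontfoot R/L (345.4, 233.4) (332.6, 223.9)
50 footR (346.1, 236.9) footL (330.5, 225.2) chargerfrontfoot R/L (344.3, 233.1) (331.4, 223.6)
60 footR (344.7, 236.9) footL (328.9, 225.1) chargerfrontfoot R/L (343.6, 232.4) (330.6, 222.7)
70 footR (343.6, 236.3) footL (327.8, 224.5) chargerfrontfoot R/L (343.2, 231.1) (330.1, 221.5)
80 footR (342.9, 235.2) footL (327.0, 223.3) chargerfrontfoot R/L (343.2, 229.4) (330.0, 219.7)
90 footR (342.7, 233.5) footL (326.6, 221.6) chargerfrontfoot R/L (343.6, 227.4) (330.3, 217.6)
308
204 ##########################+WWWWWbbbbbb++++++bbbb+++#######++++###++#+++++++
205 ##########################+WWWWbbbbbbbWWW+++++bb++++############++#++++++++
206 ##########################+WWWWbbbbbbbWWWW++++++++++++######+++++++++++++++
207 ##########################+WWWbbbbbbbbWWWWWW++++++#++#+######++++++#+++++++
208 #########################++WWbbbbbbbbbWWWWWW+##+#+#+##++#####++++++++++++++
209 #######################++WWWWbbbbbbbbbbbWWWW+####+++++++######+++#+++++#+++
210 +#####################++WWWWbbbbbbbb
[... 1979 characters left out ...]
..#######bbbWWWWWWWbbWWWWWWWWWWWWWWWWWWWWWWWWWWWW++++++++++.
236 ..................#######bbbWWWWWbbb+WWWWWWWWWWWWWWWWWWWWWWWWWWW++++++++++.
237 ....................#######bbWWWbbbb++WWWWWWWWWWWWWWWWWWWWWWWWW+++++++++++.
238 .....................#######bbbbbbb###+WWWWWWWWWWWWWWWWWWWWWWWW+++++++++++.
239 ......................########bbbb#####++WWWWWWWWWWWWWWWWWWWWW+++++++++++.+
240 ........................#######bbb######++WWWWWWWWWWWWWWWWWWW++++++++++++++
241 .........................#################++WWWWWWWWWWWWWWWW+++++++++++++++
242 ..........................#################++WWWWWWWWWWWWWW++++++++++++++++
243 ............................#################++WWWWWWWWWWWW++++++++++++++++
```

The pack is now tilted about 65–75° (foot corners at (341,240) and (324,227)). I'll lift it off the rim, return it over the free floor and press it flat gradually.

To row units: 0.13 m / 0.4 = 0.325, -0.04 m / 0.4 = -0.1.

```bash
echo '[0,0,0,-0.075,0,0,0,0,-0.125,0,0,0.05,0.01,-0.125,0,0,0.1375,0.025,-0.125,0,0,0.225,0.0425,-0.125,0,0,0.3,0.06,-0.125,0,0,0.325,0.0625,-0.1,0,0,0.325,0.0625,-0.05,0,0,0.325,0.0625,0,0,0,0.325,0.0625,0.05,0]' > m.json && python3 nudge.py m.json
echo '[0,0,0,0.025,0,0,0,0,0.05,0,0,0,0,0.0575,0,0,0,0,0.0575,0]' > m.json && python3 nudge.py m.json
```

```text
t: 15.38
position: [0.4955, 0.1539, 0.0637]
orientation: [0.003, -0.01, 1.0, 0.0]
ft_force: [0.2, -0.6, -1.5]
opening: 0.575
grip_force: 30.0
t: 15.72
position: [0.494, 0.1534, 0.0403]
orientation: [0.0, -0.01, 1.0, -0.0]
ft_force: [-0.8, 0.4, 0.1]
opening: 0.574
grip_force: 30.0
```

```bash
echo '[0,0,0,0.0075,0,0,0,0,0.015,0,0,0,0,0.02,0,0,0,0,0.02,0]' > m.json && python3 nudge.py m.json
echo '[0,0,0,0.0075,0,0,0,0,0.015,0,0,0,0,0.015,0]' > m.json && python3 nudge.py m.json
```

```text
t: 16.05
position: [0.4938, 0.1535, 0.0327]
orientation: [0.0, -0.01, 1.0, 0.0]
ft_force: [0.2, -0.4, -1.5]
opening: 0.57
grip_force: 30.0
t: 16.3
position: [0.4974, 0.1537, 0.0283]
orientation: [0.004, -0.01, 1.0, 0.001]
ft_force: [2.5, -0.9, 8.9]
opening: 0.574
grip_force: 30.0
```

To row units: 0.005 m / 0.4 = 0.0125, 0.003 m / 0.4 = 0.0075.

```bash
echo '[0,0,0,0.0075,0,0,0,0,0.0125,0,0,0,0,0.0125,0]' > m.json && python3 nudge.py m.json
echo '[0,0,0,0.0075,0,0,0,0,0.0075,0,0,0,0,0.0075,0]' > m.json && python3 nudge.py m.json
python3 - <<'E'
from h import *
s=manip.read_state();print(s['position']);gx,gy,gz=s['position']+np.array([0,0,.011])
u,v=proj('scene',(gx-.02,gy,gz-.02));print(int(u)-38);ascii('scene',int(u)-38,int(v)-20,75,40)
E
```

```text
t: 16.55
position: [0.501, 0.1539, 0.0244]
orientation: [0.008, -0.009, 1.0, 0.001]
ft_force: [5.8, -0.7, 9.2]
opening: 0.572
grip_force: 30.0
t: 16.8
position: [0.503, 0.1541, 0.0221]
orientation: [0.01, -0.009, 1.0, 0.002]
ft_force: [7.8, 0.2, 11.2]
opening: 0.572
grip_force: 30.0
[0.50298348 0.15409522 0.02206798]
268
238 WWWWWW+++W+W.................++++++bbbb+++++WWWWWWW++++++#####....##+++#+#+
239 WWWWW+++W++..................W+++++bbbbb+.#+++WWWWW++++++####+++..###++++++
240 WWWW+++W+....................WW++++++bbb+..#+++WWWW++++#####+++++.##+++++#+
241 WWW+++W+.....................WWW++++++bb+....#++WWW++++#####+++####+##+++++
242 W+++++W.......................WWWbb+++++......++++++++#####+++####++#++++##
243 ++++++........................WWbbbb+++++......#++++++####+++####+++++++##+
244 +++++.........................Wbbbbbbb++++.....####+++##+++#####++++++#++++
245 ++++.........................WWbbbbbbbb+++++..+#######++##+####++++#+++#+++
246 +++.........................WWbbbbbbbbbb+++++++++#####++++#####+#++++#+++++
247 WW..........................WWbbbbbbbbbbbb++++#++####
[... 1722 characters left out ...]
......WWWWWWWWWWWWWWWbb+.......................#########+WWW
270 ......................WWWWWWWWWWWWWbb+W......................#########++WWW
271 .......................WWWWWWWWWWWWbb+......................#########++WWWW
272 ........................WWWWWWWWWWbb+......................#########++WWWWW
273 ..........................WWWWWWWbb+W.....................#########++WWWWWW
274 ...........................WWWWWbbb+.....................#########++WWWWWWW
275 ............................WWbbbb+.....................##########+WWWWWWWW
276 .............................WWbb+.....................##########+WWWWWWWWW
277 ...............................+W+.....................#########+WWWWWWWWWW
```

It looks flat now: the blue header is at about (308,250) and the white foot end at (290,270). I'll relieve the sideways strain, settle it down and release slowly.

To row units: -0.008 m / 0.4 = -0.02, -0.004 m / 0.4 = -0.01.

```bash
echo '[0,-0.01,0,0.0025,0,0,-0.02,0,0.005,0,0,-0.02,0,0.005,0,0,-0.02,0,0.005,0]' > m.json && python3 nudge.py m.json
echo '[0.6,0,0,0,0,0.6,0,0,0,0,0.62,0,0,0,0,0.65,0,0,0,0,0.75,0,0,0,0,0.8,0,0,0,0,0.8,0,0,0,0]' > m.json && python3 nudge.py m.json
```

```text
t: 17.18
position: [0.5059, 0.1541, 0.0183]
orientation: [0.004, -0.01, 1.0, 0.001]
ft_force: [2.4, -0.7, 5.4]
opening: 0.574
grip_force: 30.0
t: 17.77
position: [0.5013, 0.1503, 0.0169]
orientation: [-0.001, -0.009, 1.0, -0.002]
ft_force: [-0.6, -5.6, 7.3]
opening: 0.781
grip_force: 3.3
```

To row units: -0.006 m / 0.4 = -0.015, -0.003 m / 0.4 = -0.0075.

```bash
echo '[0.8,0,0,-0.0075,0,0.8,0,0,-0.015,0,0.8,0,0,-0.015,0,0.85,0,0,-0.015,0,0.85,0,0,-0.015,0]' > m.json && python3 nudge.py m.json
python3 - <<'E'
from h import *
s=manip.read_state();print(s['position']);gx,gy,gz=s['position']+np.array([0,0,.011])
u,v=proj('scene',(gx-.02,gy,gz-.02));print(int(u)-38);ascii('scene',int(u)-45,int(v)-18,80,36)
E
```

```text
t: 18.18
position: [0.5013, 0.1543, 0.0224]
orientation: [-0.0, -0.011, 1.0, 0.0]
ft_force: [-0.0, 0.7, -0.7]
opening: 0.845
grip_force: 0.0
[0.50133155 0.15426426 0.02243771]
267
240 WWWWWWWWWWWW+++W+.................WWW+##++++++...+bb++++WWW++++#####+++++++#++#+
241 WWWWWWWWWWW+++W+..................WWW+###++++++W+bbbbb+++WW+++######++++++++++##
242 WWWWWWWWW+++++W...................WWW+###+.++++++bbbbbb#++++++####++++++#+++++++
243 WWWWWWWW++++++....................WWW+###...+++++bbbbb+.+#++++####++++++++++++++
244 WWWWWWW++++++......................WW+###...W+++++bbb+....####+#++#++#++#+++++#+
245 WWWWWW++++++.......................WW+##...WWbb++++++......###++++++++++++++#++#
246 WWWWW++++++.........................W++...WWbbbbb+++++.....####+++++++#+++#+++#+
247 WWWW++++WW...............................WWbbbbbbb+++++...+#####+#++#+++++#+++++
248 WWW++++WW...............................WWbbbbbbbbb+++++.+++######+++++###++++++
249 WW++++WW...............................WWWbbbbbbbbbbb+++++++++#####++#++++#+++##
250 W+++++W...............................WWWWWbbbbbbbbbbb++++++#+####
[... 1439 characters left out ...]
............########
268 ..................................+bbWWWWWWWWWWbb+.....................#########
269 ...................................WbbbWWWWWWWbb+.....................#########+
270 ....................................W+bbWWWWWbb+.....................#########++
271 .....................................W+bbbWbbb+.....................#########++W
272 .......................................+bbbbb+.....................#########++WW
273 ........................................Wbbb+.....................#########++WWW
274 .........................................W++.....................#########++WWWW
275 ................................................................##########+WWWWW
```

The pack lies flat and the fingers are clear of it. I'll rise straight up, cross over the lid and close the fingers.

To row units: -0.37 m / 0.4 = -0.925, -0.02 m / 0.4 = -0.05.

```bash
echo '[0.85,0,0,-0.05,0,0.85,0,0,-0.125,0,0.85,0,0,-0.225,0,0.85,0,0,-0.325,0,0.85,0,0,-0.425,0,0.85,0,0,-0.525,0,0.85,0,0,-0.625,0,0.85,0,0,-0.725,0,0.85,0,0,-0.825,0,0.85,0,0,-0.925,0]' > m.json && python3 nudge.py m.json
echo '[0,0,0,-0.1,0,0,0,0,-0.175,0,0,0,0,-0.175,0,0,0.0125,0.1,-0.175,0,0,0.025,0.2,-0.175,0,0,0.0375,0.3,-0.175,0,0,0.05,0.4,-0.175,0,0,0.0625,0.5,-0.175,0,0,0.075,0.6,-0.175,0,0,0.0875,0.7,-0.175,0]' > m.json && python3 nudge.py m.json
echo '[0,0.0075,0.0875,0,0,0,0.0075,0.1125,0,0,0,0.0075,0.1125,0.075,0,0,0.0075,0.1125,0.175,0,0,0.0075,0.1125,0.25,0,0,0.0075,0.1125,0.3,0,0,0.0075,0.1125,0.3,0,0,0.0075,0.1125,0.3,0]' > m.json && python3 nudge.py m.json
```

```text
t: 19.07
position: [0.5009, 0.1536, 0.3946]
orientation: [-0.0, -0.01, 1.0, 0.0]
ft_force: [0.6, 0.1, 0.4]
opening: 0.852
grip_force: 0.0
t: 19.9
position: [0.46, 0.4347, 0.4615]
orientation: [-0.001, -0.01, 1.0, -0.001]
ft_force: [1.2, -0.2, 0.8]
opening: 0.184
grip_force: 0.0
t: 20.57
position: [0.4565, 0.4775, 0.341]
orientation: [-0.001, -0.01, 1.0, -0.001]
ft_force: [-0.1, 0.7, 0.2]
opening: 0.003
grip_force: 0.0
```

To row units: -0.155 m / 0.4 = -0.3875, -0.145 m / 0.4 = -0.3625.

```bash
echo '[0,0,-0.0625,0,0,0,0,-0.125,0,0,0,0,-0.175,0,0,0,0,-0.2125,0,0,0,0,-0.25,0,0,0,0,-0.2875,0,0,0,0,-0.325,0,0,0,0,-0.3625,0,0,0,0,-0.3875,0,0,0,0,-0.3875,0,0]' > m.json && python3 nudge.py m.json
```

```text
t: 21.4
position: [0.4616, 0.3203, 0.3443]
orientation: [0.001, -0.008, 1.0, 0.0]
ft_force: [0.8, 0.3, 0.8]
opening: 0.004
grip_force: 0.0
```

To row units: 0.05 m / 0.4 = 0.125, -0.04 m / 0.4 = -0.1.

```bash
echo '[0,0,0.05,-0.05,0,0,0,0.125,-0.1,0,0,0,0.125,-0.1,0,0,0,0.125,-0.1,0,0,0,0.125,-0.1,0,0,0,0.125,-0.1,0,0,0,0.125,-0.1,0,0,0,0.125,-0.1,0,0,0,0.125,-0.1,0,0,0,0.125,-0.1,0]' > m.json && python3 nudge.py m.json
for i in 1 2; do echo '[0,0,0,0,0,0,0,0,0,0,0,0,0,0,0,0,0,0,0,0,0,0,0,0,0,0,0,0,0,0,0,0,0,0,0,0,0,0,0,0,0,0,0,0,0,0,0,0,0,0]' > m.json && python3 nudge.py m.json|head -1; done
python3 - <<'E'
from h import *
o=[manip.snapshot(n)['color'][y:y+240,x:x+300,::-1] for n,(x,y) in(('scene',(160,80)),('top',(180,110)))]
cv2.imwrite('pics/g.png',cv2.resize(np.hstack(o),None,fx=1.3,fy=1.3,interpolation=cv2.INTER_CUBIC))
E
```

```text
t: 22.23
position: [0.4593, 0.3724, 0.3825]
orientation: [-0.0, -0.01, 1.0, -0.0]
ft_force: [-0.7, -0.1, 0.3]
opening: 0.005
grip_force: 0.0
t: 23.07
t: 23.9
```

View pics/g.png

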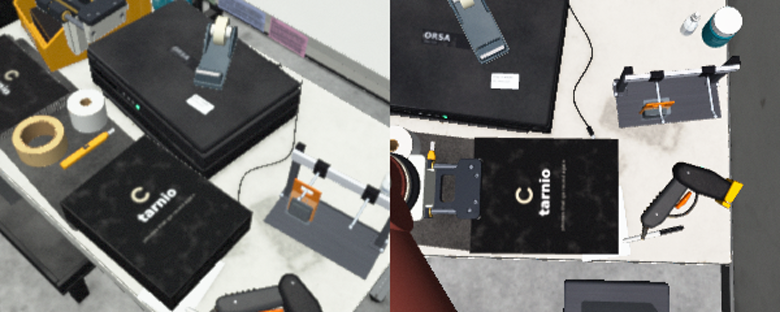

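The picture shows the lid shut flat, with the "tarnio" panel at (140,215) in the scene half and (545,195) in the top half. The orange pack still hangs at (305,195), the blue pack's peg is empty, and the arm is touching nothing.

```bash
python3 -c "
from workcell import manip
print(manip.finish_job())"
```

```text
the job is handed in; nothing more can be done
None
```

The white charger pack lies flat in the box beside the phone, the lid is shut, the black charger pack still hangs on its peg, and I handed the job in at about 24 s; the hand-in call returned no verdict.

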